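# Close the cup-handle casting mould and clamp it

## Task

Close up the cup-handle mould in the casting frame ready for casting: put the middle plaster plate on the bottom plate already in the frame and the cover plate on the middle plate, chamfered ends matched, easing each one down in the hand until its skirt drops over the raised face below (feel for it, never drop or slam the plaster). Then throw the toggle clamp's handle fully down so that its foot holds the closed mould, and leave the dish, the tape roll and the mug where they are.

Things in the scene. Friction and masses are not known exactly. Their poses are not given: they have to be found in the camera images.
- frame: Casting frame fixed to the bench. Origin: underside of its grey steel bed, below the mould's place; y runs along the mould, z up. Bed 110 mm (x) by 330 mm (y -123 to 207), 12 mm thick; two rails 10 mm high at x = -37 and 37. At the +y end a riser (y 121 to 193, x -30 to 30, up to z = 143) carries the toggle clamp. Between the rails the bottom plate lies wedged (see mould_place).
- mould_place (a point): Point of the frame at x = y = 0, z = 41 mm: nominal home of the middle plate's origin. The bottom plaster plate is held here by wedges, parallel to the frame and central in x, but its own place along y is up to 12 mm either way and NOT measured: feel or look for it. Its top: a 64 x 166 mm ledge at frame z = 40, on it a raised face 48 x 150 mm up to z = 47. Chamfered end at -y.
- middle: Middle mould plate, off-white plaster, about 0.42 kg, 64 mm (x) by 166 mm (y), loose on the bench. Origin: centre of its underside, z up. Both corners of its -y end have 18 mm chamfers. Flat sides from z = 0 to 34, then a raised face like the bottom plate's up to z = 41 with three cup-handle half cavities. Grip across the 64 mm. Home: its y along the frame's y, so chamfers over chamfers.
- middle_skirt (a point): Centre of the middle plate's underside. A skirt 6 mm wide and 6 mm deep runs round the edge, inside 52 x 154 mm (chamfers too): 2 mm clearance all round over the raised face below. Home, the raised face bears inside the skirt and this point is at frame z = 41 mm; while the skirt still rides on top of the raised face it is 6 mm higher.
- cover: Cover plate, off-white plaster, about 0.40 kg: outline, chamfers (-y end) and skirt as on the middle plate, but 32 mm high with a plain flat top showing one round pouring hole and two small vents. Origin: centre of its underside, z up. Home on the middle plate it is 35 mm above that plate's origin, axes parallel (6 mm more if the skirt rides on top); its top is then at frame z = 108 mm.
- clamp_handle (a joint): Toggle handle angle, rad: 0 = down and locked (level, along the frame's +y), growing as it rises; 1.2 to 1.3 at the start (clamp open). Light to move (friction 0.12 N m) but for the last 0.3 rad, where the foot's spring (2 N/mm, up to 8 mm) is pressed: up to 10 N at the handle's end. It snaps over dead centre at 0.07 and stays down by itself at a hard stop at 0.
- handle_pivot (a point): The handle's pivot at frame x = 0, y = 168, z = 114 mm; its axis is the frame's x. The bar's pivot is at y = 137, z = 128. The steel clamp bar, 20 mm wide and 120 mm long, stands up at about 70 degrees when open; closed it lies level over the mould, its rubber foot (26 mm wide) on the cover near frame y = 22 mm.
- handle_end (a point): Point on the axis of the toggle handle's black round grip, 100 mm from the pivot, near its free end. The grip is 18 mm thick and runs from 40 to 102 mm from the pivot (plus round ends), the rest of the handle is flat steel 16 mm wide. It can be pushed over and pressed down with closed fingers on its upper side (the side towards the bar).
- dish: Bystander: pale bisque dish, 140 mm wide, 24 mm high, on a fixed teal banding wheel (176 mm wide, 56 mm high) beyond the frame. Origin: centre of its underside. Leave alone.
- tape: Bystander: roll of masking tape lying flat, 97 mm wide, 24 mm high. Origin: centre of its underside. Leave alone.
- mug: Bystander: pale bisque mug, 76 mm wide, 85 mm high. Origin: centre of its underside. Leave alone.
Not all that is in view belongs to the job. Leave any blue or turquoise look-alike of the cover alone. Leave any black look-alike of the middle alone.

How it is judged (in metres and radians):
On the way, in this order (a step that is already met when the one before it is completed fails the run):
1. the middle plate is fully home on the bottom plate, skirt down over the raised face, while still in the hand (lowered, not dropped) (z of middle in the frame of frame between 0.0385 and 0.0435 m and x of middle in the frame of frame between -0.008 and 0.008 m and y of middle in the frame of frame between -0.022 and 0.022 m and angle between middle's own z axis and vertical below 0.03 rad and contact force between the fingers and middle above 0.5 N), for 0.1 s.
2. the cover plate is fully home on the middle plate while still in the hand (lowered, not dropped) (z of middle in the frame of frame between 0.0385 and 0.0435 m and x of middle in the frame of frame between -0.008 and 0.008 m and y of middle in the frame of frame between -0.022 and 0.022 m and angle between each of middle, cover's own z axis and vertical below 0.03 rad and z of cover in the frame of middle between 0.0325 and 0.0375 m and x of cover in the frame of middle between -0.005 and 0.005 m and y of cover in the frame of middle between -0.005 and 0.005 m and contact force between the fingers and cover above 0.5 N), for 0.1 s.
3. the clamp handle is fully down over the closed mould (z of middle in the frame of frame between 0.0385 and 0.0435 m and x of middle in the frame of frame between -0.008 and 0.008 m and y of middle in the frame of frame between -0.022 and 0.022 m and angle between each of middle, cover's own z axis and vertical below 0.03 rad and z of cover in the frame of middle between 0.0325 and 0.0375 m and x of cover in the frame of middle between -0.005 and 0.005 m and y of cover in the frame of middle between -0.005 and 0.005 m and value of joint clamp_handle below 0.05 rad), for 0.2 s.
At the end, for the whole second after the job is handed in: Middle plate home on the bottom plate (origin 41 +-2.5 mm above the frame's, level to 0.03 rad), cover home on the middle (35 +-2.5 mm above it, within 5 mm sideways, level to 0.03 rad), both at rest; clamp handle down (below 0.05 rad); all released (all of step 3 and linear speed of each of cover, middle below 0.02 m/s); the robot touches nothing.
It fails at once if the plaster is slammed: more than 250 N (peak) between a mould plate and the plate or frame below (contact force between middle and frame above 250 N or contact force between cover and middle above 250 N).
It fails at once if a bystander is disturbed (moved more than 30 mm) (distance of any of dish, tape, mug from where it was at the start of the episode above 0.03 m).
It also fails if it takes over 72 s, if anything falls off the work surface, if the arm or the gripper's body presses on something with over 40 N, if the wrist force passes 120 N, or if a joint passes its speed limit or range.

## Robot

A 6-joint arm with a two-finger parallel gripper is mounted at the origin on the work surface. World frame = base frame: x ahead of the robot, y to its left, z up, the work surface at z = 0. Lengths are in mm, angles in rad, forces in N, time in s.
With the tool pointing down it reaches from about 350 to 875 mm from the base axis. Payload 4.2 kg.
Tool frame: the origin (TCP) lies midway between the tips of the shut fingers; the grasp point (between the pads) lies 19 mm behind it (arm.tcp_to_grasp is the distance from the TCP to the grasp point, in mm); z points along the fingers, y is the line along which they close (so a half turn about z gives the same grasp; the last joint's range is limited). The gripper opens to 85 mm and grips with 20 to 120 N. Pads are 22 mm wide; open, the fingers measure 114 mm over their backs; the gripper's body (76 mm by 85 mm) begins 54 mm behind the grasp point. The pads swing forward as they close: fully open they stand 13 mm farther back than shut.
Start: joints at [-0.857, 0.385, 0.008, 0, -1.194, -0.259], TCP at [274.563, -561.439, 231.312] pointing down, gripper open.
Joint ranges: [-3.14, 3.14], [-1.21, 2.06], [-1.07, 1.41], [-3.16, 2.05], [-2.99, -0.16], [-3.1, 3.1]. Speed limits (rad/s): [2.79, 2.79, 3.14, 3.14, 3.14, 3.14].

## Interface

Orientations are given as a unit quaternion [w, x, y, z].
In Python, from rig import arm gives the robot as it stands. Calls block until the motion is done:
- arm.move_pose(position, orientation): joint-space move of the TCP to a pose.
- arm.line_to(position, speed=150, rotation=None): straight line of the TCP; rotation=None keeps the orientation; speed is the mean speed in mm/s.
- arm.goto_joints(angles): joint-space move.
- arm.release() and arm.grab(): open the fingers fully, or close them until they stop; the grip force is fixed at half the most.
- arm.pause(seconds).
- arm.solve_ik(position, orientation): joint angles nearest the present ones, or None.
- arm.get_obs(): the state.
- arm.camera(name): name is "scene" or "side" or "wrist"; returns a dict with "img" (400x640x3 uint8, blue, green, red), "camera_matrix" (3x3 intrinsics, pixels), "origin" and "attitude" of the camera in the world; the wrist camera has in their place "tool_from_camera" (4x4, takes a point from camera to tool coordinates, whose origin is the TCP and whose axes are the flange's). Camera axes: x right, y up, looking along -z (the intrinsics and any distortion apply to the point x, -y, -z); pixel columns grow to the right and rows downward; lengths in mm; the calibration is good to about 2 mm. The wrist camera is an equidistant fisheye: a pixel r from the principal point sees the ray r / f radians off the axis. A picture is of the moment at which its call begins: read the wrist's pose just before it. There is no depth.
A pose or a line that the arm cannot do raises arm.PlanningError and nothing moves.
- arm.finish_job(): hands the job in; it is judged then, once.
The state is a dict: "time": time; "joint_pos": joint angles; "joint_vel": joint speeds; "tau": joint torques, N m; "ee_pos": TCP position; "tcp_rot": TCP orientation; "wrist_force": force on the tool from outside, world axes, zero at the start; "moment": the same for the moment, N m; "opening": finger opening in mm; "grip_force": force on a finger pad.
Only numpy, scipy, OpenCV 4.12 (cv2) and the standard library are available. Lean on these libraries where they do the work, as an engineer would, in place of code of your own. Each camera call takes 0.05 s, during which the arm holds its last target. There are 200 camera calls.

## Working session

There is one attempt and no reset: what is moved stays moved. The work goes in short steps, each a Python script; the robot and the scene stay as the last script left them, time stands still between calls to the robot, and variables do not carry over. Pictures are saved under pics/ and viewed, at most 12 in all, crops included, and the job is handed in when it is done.

```bash
mkdir -p pics; ls
python3 - <<'E'
from rig import arm
import cv2,numpy as np
for n in ["scene","side","wrist"]:
    o=arm.get_obs();c=arm.camera(n);cv2.imwrite(f"pics/{n}0.png",c["img"])
    print(n,{k:np.round(np.array(v),4).tolist() for k,v in c.items() if k!="img"})
print(o)
E
```

```text
pics
scene {'camera_matrix': [[417.524, 0.0, 315.181], [0.0, 417.524, 198.4978], [0.0, 0.0, 1.0]], 'origin': [1035.7114, 636.4208, 707.1682], 'attitude': [0.2724, 0.152, 0.4428, 0.8406]}
side {'camera_matrix': [[459.7458, 0.0, 315.3739], [0.0, 459.7458, 199.2532], [0.0, 0.0, 1.0]], 'origin': [139.2333, -1183.4406, 771.5803], 'attitude': [0.8499, 0.4966, -0.0795, -0.157]}
wrist {'camera_matrix': [[309.7069, 0.0, 315.4086], [0.0, 309.7069, 200.7029], [0.0, 0.0, 1.0]], 'tool_from_camera': [[0.0001, 0.9572, 0.2894, 74.6179], [1.0, -0.0001, -0.0002, -0.4517], [-0.0001, 0.2894, -0.9572, -143.0243], [0.0, 0.0, 0.0, 1.0]]}
{'time': 0.1, 'joint_pos': array([-8.57398225e-01,  3.85501741e-01,  6.76194168e-03, -4.36623843e-04,
       -1.19404455e+00, -2.58570577e-01]), 'joint_vel': array([-0.00065655, -0.00252747,  0.00277542,  0.00242279, -0.00041017,
       -0.00073273]), 'tau': array([-3.71170809e-04, -3.93319809e+01,  1.88929886e+01,  4.19789940e+00,
       -2.61039597e-03,  2.17812618e-05]), 'ee_pos': array([ 274.32925228, -560.98288954,  230.31721194]), 'tcp_rot': array([-2.84856546e-04, -2.25380068e-01,  9.74270391e-01,  9.73700878e-04]), 'wrist_force': array([-0.44064356, -0.11309729,  0.40613481]), 'moment': array([ 0.03906752, -0.00211631, -0.00787224]), 'grip_force': 0.0, 'opening': 85.51058629162364}
```

View pics/scene0.png

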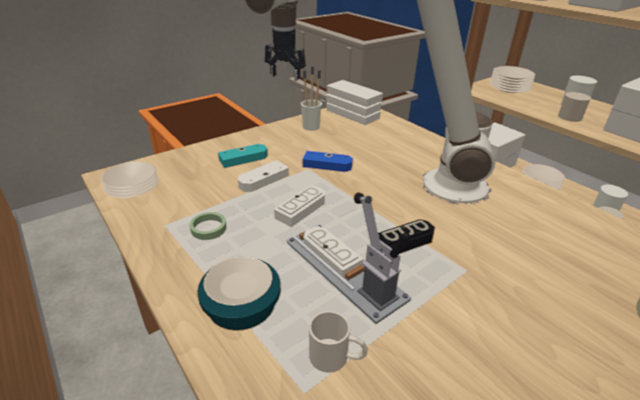

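View pics/side0.png

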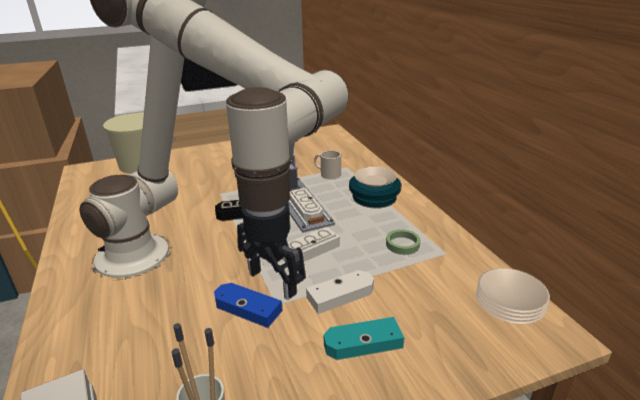

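Scene view: cover candidates are white (263,176), teal (243,155) and blue (327,160). Only the off-white one fits the cover; the others are look-alikes. Middle candidates are off-white (300,203) and black (406,235), and the off-white one fits. The frame is at (345,270), with its clamp standing open. I'll confirm this in one crop and get coarse positions.

```bash
cat > h.py <<'E'
import numpy as np, cv2
from scipy.spatial.transform import Rotation as R
from rig import arm
def q2R(q): return R.from_quat([q[1],q[2],q[3],q[0]])
def ray(c,uv,obs=None):
    K=np.array(c["camera_matrix"]);x=(uv[0]-K[0,2])/K[0,0];y=(uv[1]-K[1,2])/K[1,1]
    if obs is None:
        d=np.array([x,-y,-1.]);A=q2R(c["attitude"]).as_matrix();o=np.array(c["origin"])
    else:
        r=np.hypot(x,y);s=np.sin(r)/r if r>1e-9 else 1
        d=np.array([x*s,-y*s,-np.cos(r)]);T=np.array(c["tool_from_camera"]);B=q2R(obs["tcp_rot"]).as_matrix()
        A=B@T[:3,:3];o=B@T[:3,3]+np.array(obs["ee_pos"])
    d=A@d;return o,d/np.linalg.norm(d)
def onz(c,uv,z,obs=None):
    o,d=ray(c,uv,obs);return (o+d*(z-o[2])/d[2])
def tri(r1,r2):
    (o1,d1),(o2,d2)=r1,r2
    t=np.linalg.lstsq(np.c_[d1,-d2],o2-o1,rcond=None)[0]
    a,b=o1+t[0]*d1,o2+t[1]*d2;return (a+b)/2,np.linalg.norm(a-b)
def shot(n,name=None):
    o=arm.get_obs();c=arm.camera(n)
    if name: cv2.imwrite(f"pics/{name}.png",c["img"])
    return c,(o if n=="wrist" else None)
def qdown(yaw):
    # tool z down, tool y (closing line) at world angle yaw
    y=np.array([np.cos(yaw),np.sin(yaw),0]);z=np.array([0,0,-1.]);x=np.cross(y,z)
    q=R.from_matrix(np.c_[x,y,z]).as_quat();return np.array([q[3],q[0],q[1],q[2]])
E
python3 - <<'E'
from h import *
c,_=shot("scene");s,_=shot("side")
cv2.imwrite("pics/crop1.png",cv2.resize(c["img"][130:320,200:450],None,fx=3,fy=3,interpolation=cv2.INTER_CUBIC))
for n,uv,z in [("cover",(263,176),32),("middle",(300,203),41),("bedcorner near",(289,240),12),("bed right",(410,299),12),("bed bottom",(378,320),12),("tape",(208,226),24),("dish",(238,282),80),("mug",(329,320),85)]:
    print(n,onz(c,uv,z).round())
print("cover side",onz(s,(340,285),32).round())
E
```

```text
cover [ 498. -353.   32.]
middle [ 494. -155.   41.]
bedcorner near [589. -68.  12.]
bed right [483. 254.  12.]
bed bottom [581. 255.  12.]
tape [ 739. -227.   24.]
dish [792.  53.  80.]
mug [703. 242.  85.]
cover side [ 484. -378.   32.]
```

View pics/crop1.png

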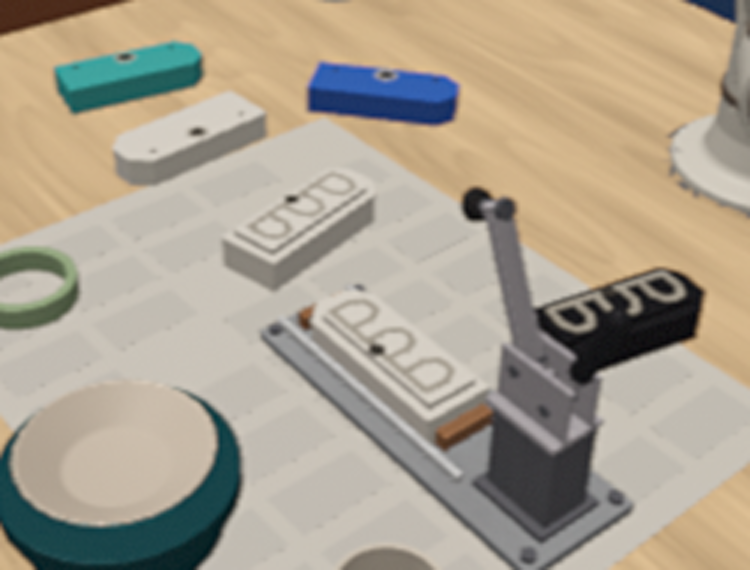

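The crop confirms the off-white cover at crop (190,140), with chamfers on its left end and a pouring hole, and the off-white middle at (300,225). The frame holds the bottom plate at (395,355). Next, wrist views from close by.

Run:
```python
from h import *
import pickle
for i,p in enumerate([(390,-265,230),(400,0,250)]):
    q=qdown(-np.pi/2); 
    print(arm.solve_ik(p,q))
    arm.move_pose(p,q)
    c,o=shot("wrist",f"w{i+1}");pickle.dump((c,o),open(f"w{i+1}.pkl","wb"))
print(o["time"],o["ee_pos"],o["tcp_rot"])
```

```text
[-0.25106927  0.12219634 -0.35462364  0.         -1.09397635  1.8218656 ]
[ 0.41097137 -0.02816042 -0.4627033   0.         -1.13625345  1.15982496]
3.1417 [400.07543482  -0.45003373 249.92464161] [ 1.16387880e-04  9.99999957e-01 -2.45233097e-04 -1.13329896e-04]
```

View pics/w1.png

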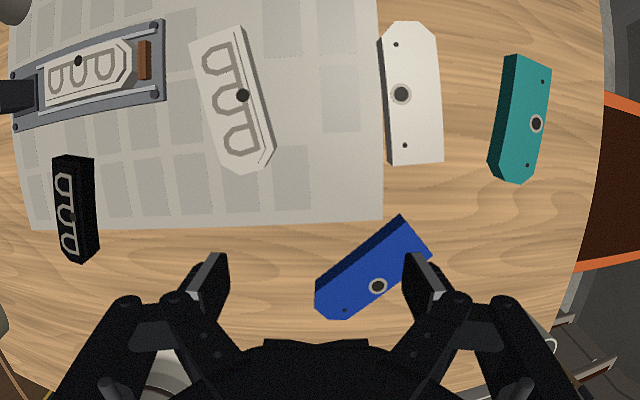

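View pics/w2.png

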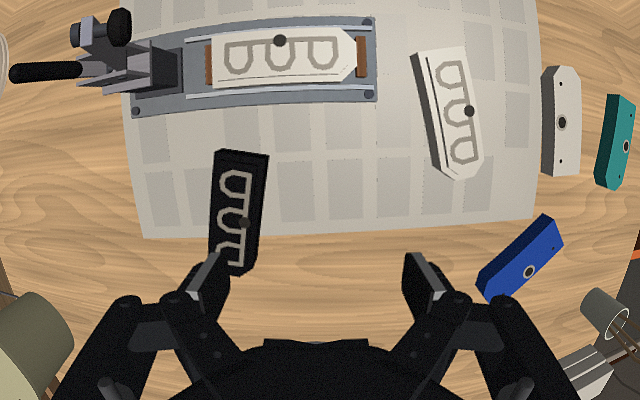

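w1 shows the middle at (235,100) with its chamfers at the bottom end, toward the robot, and the cover at (411,95) with its chamfers at the top, away from it. w2 shows the bottom plate at (282,55) with its chamfer at the right (world -y), the bed's right corners at (376,17) and (376,100), and the handle pointing left at (45,72). Next I'll segment these and project them.

```bash
cat > seg.py <<'E'
from h import *
def rect(c,o,roi,z,thr,name=None):
    x0,y0,x1,y1=roi;im=c["img"][y0:y1,x0:x1]
    m=cv2.inRange(im,(thr,)*3,(255,)*3);m=cv2.morphologyEx(m,cv2.MORPH_CLOSE,np.ones((9,9)))
    m=cv2.morphologyEx(m,cv2.MORPH_OPEN,np.ones((5,5)))
    k=max(cv2.findContours(m,0,cv2.CHAIN_APPROX_NONE)[0],key=cv2.contourArea)
    p=k[:,0,:]+[x0,y0]
    w=np.array([onz(c,u,z,o)[:2] for u in p],np.float32)
    (cx,cy),(a,b),th=cv2.minAreaRect(w)
    if a>b:a,b,th=b,a,th+90   # th: direction of short side
    return np.array([cx,cy]),a,b,th%180,p,w
E
python3 - <<'E'
from seg import *
import pickle
c1,o1=pickle.load(open("w1.pkl","rb"));c2,o2=pickle.load(open("w2.pkl","rb"))
for im,u in [(c1["img"],[(420,70),(386,120),(330,100),(195,40),(228,130),(262,75),(205,90),(310,50)]),(c2["img"],[(300,80),(345,55),(360,90),(200,80)])]:
    print([im[v,x].tolist() for x,v in u])
for thr in (195,205,215):
  for n,c,o,roi,z in [("cover",c1,o1,(374,10,452,175),32),("mid",c1,o1,(180,15,285,185),36),("mid2",c2,o2,(405,40,495,190),36),("bot",c2,o2,(200,18,370,98),44)]:
    try:
        r=rect(c,o,roi,z,thr);print(thr,n,r[0].round(1),np.round(r[1:4],1),r[4].min(0),r[4].max(0))
    except Exception as e: print(thr,n,e)
vis=np.hstack([cv2.resize(c1["img"][10:190,180:290],None,fx=3,fy=3),cv2.resize(c2["img"][5:185,110:260],None,fx=3,fy=3)])
cv2.imwrite("pics/crop2.png",cv2.resize(c2["img"][0:130,110:390],None,fx=2.8,fy=2.8,interpolation=cv2.INTER_CUBIC))
print("bed corners",[onz(c2,u,12,o2)[:2].round(1) for u in [(376,17),(376,100),(131,118)]])
E
```

```text
[[202, 215, 221], [62, 67, 71], [171, 180, 187], [158, 170, 173], [166, 177, 184], [165, 178, 185], [175, 188, 195], [174, 187, 194]]
[[205, 216, 223], [212, 222, 226], [128, 122, 115], [123, 116, 117]]
195 cover [ 496.2 -370.4] [ 74.8 146.3  97.1] [374  21] [442 148]
195 mid max() iterable argument is empty
195 mid2 [ 479.4 -170.7] [ 64.3 157.2 104.8] [419  46] [479 174]
195 bot [533.8  25.5] [ 67.7 143.7   1.7] [229  27] [356  87]
205 cover [ 526.2 -363.1] [46.3 64.7 93.1] [382  29] [423  85]
205 mid max() iterable argument is empty
205 mid2 [ 487.4 -168.4] [ 63.3 139.2 105.1] [419  47] [470 163]
205 bot [536.4  -9.8] [62.1 73.2  0.2] [290  28] [356  81]
215 cover max() iterable argument is empty
215 mid max() iterable argument is empty
215 mid2 [ 504.2 -144.6] [ 25.7  90.7 103.7] [419  53] [441 126]
215 bot max() iterable argument is empty
bed corners [array([593.2, -75.8]), array([486.3, -75.5]), array([476.5, 252. ])]
```

View pics/crop2.png

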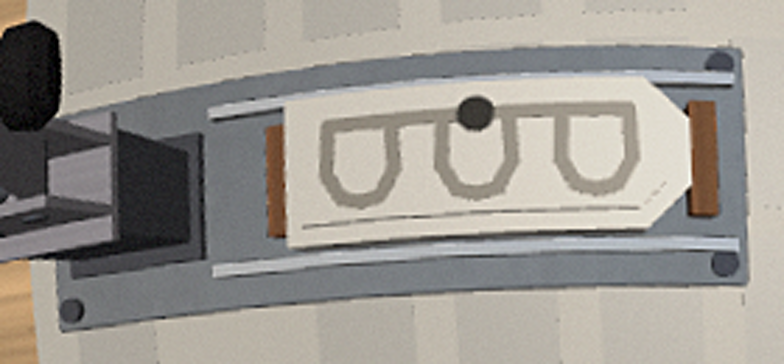

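The crop shows the bottom plate's chamfer at its right end, with the cavity pattern and dark hole at crop (475,112) on its +x side. The middle has the same pattern. I'll take matched hover views of all three plates with the tool in the same pose relative to each plate, so calibration bias cancels.

Run:
```python
from seg import *
import pickle
V={}
for n,ctr,ax,zt in [("bot",(540,47),np.pi/2,47),("mid",(485,-165),np.radians(15),41),("cov",(496,-368),np.pi,32)]:
    a=ax-np.pi/2                      # tool x along plate +x
    p=[ctr[0]-75*np.cos(a),ctr[1]-75*np.sin(a),zt+120]
    q=qdown(a-np.pi/2); arm.move_pose(p,q); arm.pause(.15)
    V[n]=shot("wrist")
    print(n,V[n][1]["time"],V[n][1]["ee_pos"].round(1),V[n][1]["joint_pos"].round(2))
pickle.dump(V,open("V.pkl","wb"))
cv2.imwrite("pics/hov.png",cv2.resize(np.vstack([V[n][0]["img"][20:210,100:540] for n in V]),None,fx=1.05,fy=1.05))
```

```text
bot 3.875 [465.2  46.4 168.4] [ 0.45  0.18 -0.46  0.   -0.93  1.12]
mid 5.025 [465.8 -92.  161.3] [ 0.15  0.2  -0.45 -0.   -0.92  0.12]
cov 7.5833 [ 496.2 -442.7  152.1] [-0.49  0.51  0.01 -0.   -1.07 -2.66]
```

View pics/hov.png

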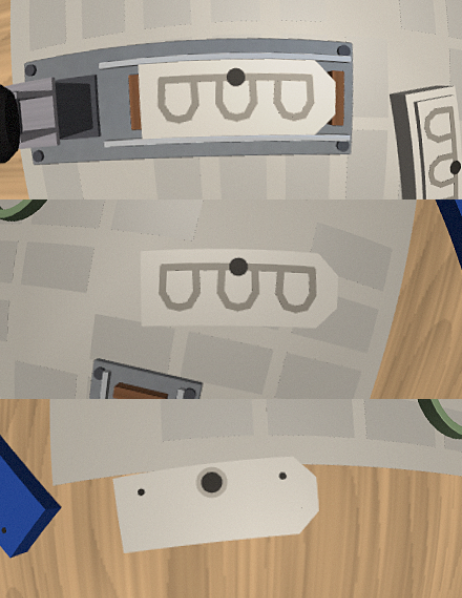

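The hover views, top to bottom, show the bottom plate with its hole at crop (235,77), the middle with its hole at (238,267), and the cover with its hole at (211,482) and vents at (141,492) and (283,476). All three face the same way, chamfers to the right. I'll extract hole, pattern and outline.

```bash
cat > feat.py <<'E'
from seg import *
def blobs(c,o,roi,z,lo,hi,amin,close=1):
    x0,y0,x1,y1=roi;g=cv2.GaussianBlur(c["img"],(3,3),0)[y0:y1,x0:x1].min(2)
    m=cv2.inRange(g,lo,hi)
    if close>1:m=cv2.morphologyEx(m,cv2.MORPH_CLOSE,np.ones((close,close)))
    out=[]
    for k in cv2.findContours(m,0,cv2.CHAIN_APPROX_NONE)[0]:
        A=cv2.contourArea(k)
        if A<amin: continue
        M=cv2.moments(k);u=np.array([M["m10"]/A+x0,M["m01"]/A+y0])
        w=np.array([onz(c,p+[x0,y0],z,o)[:2] for p in k[:,0,:]],np.float32)
        (cx,cy),(a,b),th=cv2.minAreaRect(w)
        if a>b:a,b,th=b,a,th+90
        out.append((A,u.round(1),onz(c,u,z,o)[:2].round(1),np.array([cx,cy]).round(1),round(a,1),round(b,1),round(th%180,2)))
    return sorted(out,key=lambda t:-t[0])
E
python3 - <<'E'
from feat import *
import pickle
V=pickle.load(open("V.pkl","rb"))
for n,roi,z in [("bot",(243,78,403,143),47),("mid",(246,74,404,134),41),("cov",(215,70,395,150),32)]:
    c,o=V[n];g=c["img"][roi[1]:roi[3],roi[0]:roi[2]].min(2)
    print(n,"pct",np.percentile(g,[5,15,50,90]))
    med=np.median(g)
    for b in blobs(c,o,roi,z,0,80,15): print("  dark",b)
    if n!="cov":
        for b in blobs(c,o,roi,z,0,int(med*.86),300): print("  pat",b)
c,o=V["bot"];print("outl bot",blobs(c,o,(220,60,425,165),40,185,255,3000,9)[:1])
c,o=V["cov"]
hsv=cv2.cvtColor(c["img"],cv2.COLOR_BGR2HSV);print([ (c["img"][v,u].tolist(),hsv[v,u].tolist()) for u,v in [(250,140),(380,110),(230,90),(216,80),(250,72),(330,60),(300,165)]])
g=cv2.GaussianBlur(c["img"],(3,3),0).min(2)
for r in range(60,110,6): print(r,g[r,200:225].tolist())
E
```

```text
bot pct [127. 140. 197. 214.]
  dark (176.5, array([324.2,  93. ]), array([553. ,  38.3]), array([553. ,  38.5]), 12.0, 13.4, 0.34)
  pat (4727.5, array([322.8, 110.2]), array([538.3,  39.4]), array([538.9,  38.3]), 43.7, 127.6, 1.62)
mid pct [111. 119. 172. 183.]
  dark (190.0, array([326.7,  83.6]), array([ 481.2, -188. ]), array([ 481. , -188.1]), 12.9, 13.4, 105.55)
  pat (4801.0, array([326.2, 100.9]), array([ 477.7, -173.6]), array([ 477.3, -174.1]), 43.6, 128.3, 104.16)
cov pct [152. 167. 185. 194.]
  dark (261.0, array([301.2,  99. ]), array([ 483.7, -360.5]), array([ 483.5, -360.5]), 15.1, 15.3, 179.72)
  dark (17.0, array([233.9, 108.4]), array([ 425.8, -366.7]), array([ 425.9, -366.8]), 3.6, 4.4, 178.55)
outl bot [(13772.5, array([324. , 112.2]), array([536.5,  38.3]), array([536.6,  40.2]), 72.7, 186.8, 1.36)]
[([182, 196, 203], [20, 26, 203]), ([191, 203, 209], [20, 22, 209]), ([138, 171, 196], [17, 75, 196]), ([164, 177, 181], [23, 24, 181]), ([163, 175, 181], [20, 25, 181]), ([168, 180, 185], [21, 23, 185]), ([115, 155, 193], [15, 103, 193])]
60 [159, 160, 161, 162, 16
[... 436 characters left out ...]
62, 163, 163, 162, 163, 163, 163, 164, 164, 163, 163]
84 [161, 161, 161, 161, 161, 162, 163, 163, 164, 164, 163, 163, 163, 162, 163, 163, 163, 162, 162, 162, 163, 164, 164, 164, 164]
90 [162, 162, 162, 163, 163, 163, 163, 163, 163, 164, 163, 164, 165, 166, 167, 167, 167, 166, 165, 164, 164, 163, 162, 159, 154]
96 [105, 104, 103, 103, 106, 108, 116, 139, 163, 172, 173, 175, 176, 177, 178, 178, 177, 177, 177, 177, 178, 177, 178, 179, 179]
102 [108, 107, 105, 105, 107, 108, 110, 121, 148, 172, 178, 176, 176, 176, 176, 176, 176, 177, 177, 178, 177, 176, 177, 177, 178]
108 [108, 106, 104, 104, 105, 108, 108, 110, 126, 155, 174, 178, 178, 177, 176, 177, 177, 177, 176, 176, 177, 176, 177, 177, 177]
```

Run:
```python
from feat import *
import pickle
V=pickle.load(open("V.pkl","rb"))
def outl(c,o,roi,z,thr,hole):
    x0,y0,x1,y1=roi;g=cv2.bilateralFilter(c["img"],7,12,5)[y0:y1,x0:x1].min(2)
    m=cv2.inRange(g,thr,255);m=cv2.morphologyEx(m,cv2.MORPH_OPEN,np.ones((5,5)))
    k=max(cv2.findContours(m,0,cv2.CHAIN_APPROX_NONE)[0],key=cv2.contourArea)
    w=np.array([onz(c,p+[x0,y0],z,o)[:2] for p in cv2.convexHull(k)[:,0,:]],np.float32)
    (cx,cy),(a,b),th=cv2.minAreaRect(w)
    if a>b:a,b,th=b,a,th+90
    print(thr,np.round([cx,cy,a,b,th%180],2),"hole-ctr",(hole-[cx,cy]).round(1))
for t in (165,175,185,195): outl(*V["bot"],(225,68,425,160),40,t,np.array([553,38.3]))
for t in (168,170,172,174): outl(*V["cov"],(200,70,415,180),32,t,np.array([483.7,-360.5]))
for t in (165,168,170,172): outl(*V["mid"],(225,64,425,160),34,t,np.array([481.2,-188]))
c,o=V["cov"];print(blobs(c,o,(355,80,385,105),32,0,120,5),blobs(c,o,(225,100,245,118),32,0,120,5))
c,o=V["bot"]
for u in (270,300,360,380):
    print(u,[(v,int(c["img"][v,u].min())) for v in list(range(72,86))+list(range(140,158))])
```

```text
165 [536.72  36.93  74.6  180.14   1.46] hole-ctr [16.3  1.4]
175 [534.03  40.19  69.26 173.56   1.52] hole-ctr [19.  -1.9]
185 [536.51  36.05  64.02 165.21   1.37] hole-ctr [16.5  2.3]
195 [536.59  25.97  63.99 144.99   1.51] hole-ctr [16.4 12.3]
168 [ 492.48 -375.67   66.8   176.61   97.57] hole-ctr [-8.8 15.2]
170 [ 487.34 -376.27   64.06  165.65   96.17] hole-ctr [-3.6 15.8]
172 [ 487.35 -376.29   64.02  165.65   96.17] hole-ctr [-3.6 15.8]
174 [ 487.28 -376.33   63.86  165.51   96.21] hole-ctr [-3.6 15.8]
165 [ 479.72 -174.04   67.89  174.01  104.31] hole-ctr [  1.5 -14. ]
168 [ 477.02 -174.14   67.19  164.57  104.17] hole-ctr [  4.2 -13.9]
170 [ 480.03 -171.76   63.4   155.85  104.52] hole-ctr [  1.2 -16.2]
172 [ 483.62 -170.57   63.74  148.18  104.46] hole-ctr [ -2.4 -17.4]
[(28.5, array([368.8,  92.8]), array([ 540.5, -354.3]), array([ 540.4, -354.3]), 4.9, 5.4, 46.5)] [(27.5, array([233.9, 108.3]), array([ 425.7, -366.7]), array([ 425.9, -366.4]), 5.2, 5.4, 88.53)]
270 [(72, 165), (73, 186), (74, 188), (75, 178), (76, 178), (77, 166), (78, 181), (79, 204), (80, 201), (81, 19
[... 687 characters left out ...]
 (76, 189), (77, 223), (78, 219), (79, 218), (80, 216), (81, 216), (82, 216), (83, 214), (84, 215), (85, 216), (140, 207), (141, 206), (142, 204), (143, 201), (144, 204), (145, 199), (146, 201), (147, 201), (148, 173), (149, 185), (150, 181), (151, 183), (152, 183), (153, 185), (154, 93), (155, 124), (156, 131), (157, 128)]
380 [(72, 190), (73, 182), (74, 183), (75, 178), (76, 148), (77, 199), (78, 223), (79, 221), (80, 218), (81, 219), (82, 216), (83, 216), (84, 217), (85, 216), (140, 205), (141, 205), (142, 203), (143, 204), (144, 206), (145, 203), (146, 206), (147, 200), (148, 192), (149, 185), (150, 179), (151, 184), (152, 180), (153, 198), (154, 143), (155, 125), (156, 126), (157, 126)]
```

Everything agrees. The bottom plate's centre is (536.5,36.1) at yaw 1.5°, the middle's is (475.3,-172.6) with +y at 14.25°, and the cover's is (487.3,-376.3) with +y at 186.2°. Hole offsets match across the plates. Next I'll grasp the middle.

```bash
cat > mv.py <<'E'
from h import *
def q_for(plate_y):           # tool x along plate -y ; angle of plate +y in rad
    return qdown(plate_y+np.pi-np.pi/2)
def F(n=4):
    f=[]
    for _ in range(n): f.append(arm.get_obs()["wrist_force"]);arm.pause(.02)
    return np.mean(f,0)
def pick(x,y,ty,zg=-2):
    q=q_for(ty)
    arm.move_pose([x,y,110],q);arm.line_to([x,y,zg],speed=110)
    arm.grab();o=arm.get_obs();print("grip",o["opening"],o["grip_force"],o["ee_pos"].round(2),o["wrist_force"].round(1))
    arm.line_to([x,y,zg+60],speed=80);arm.pause(.2);f=F();print("held",f.round(2),arm.get_obs()["opening"],arm.get_obs()["time"]);return f
E
python3 - <<'E'
from mv import *
t=np.radians(14.25)
print(arm.solve_ik([475.3,-172.6,-2],q_for(t)))
arm.move_pose([500,-300,220],q_for(t))
pick(475.3,-172.6,t)
# above the home
q=q_for(np.radians(91.5))
arm.line_to([475.3,-172.6,160],speed=150)
arm.move_pose([536.5,36.1,150],q)
arm.line_to([536.5,36.1,62],speed=60);arm.pause(.2)
o=arm.get_obs();print(o["time"],o["ee_pos"].round(2),F().round(2),o["moment"].round(3),o["grip_force"],o["opening"])
s,_=shot("side","s1");c,_=shot("scene","c1")
cv2.imwrite("pics/crop3.png",np.hstack([cv2.resize(s["img"][130:280,250:400],None,fx=2.6,fy=2.6),cv2.resize(c["img"][170:320,270:420],None,fx=2.6,fy=2.6)]))
E
```

```text
[-0.02680314  0.48962076 -0.54882883  0.         -0.53234673 -1.29528377]
grip 62.87298648973662 67.35845412622439 [ 475.92 -172.56   -1.02] [0.2 1.5 4.5]
held [ 0.54 -0.37 -3.65] 63.36162233173368 12.4333
15.9917 [536.61  36.13  62.24] [ 0.04  0.25 -3.52] [-0.004  0.007 -0.01 ] 66.3436992863717 63.2833256388448
```

View pics/crop3.png

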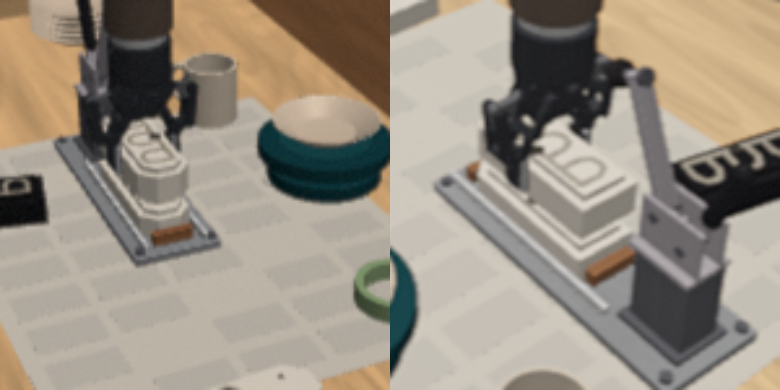

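The picture shows the middle held level above the bottom plate with chamfers matched, away from the bar. Now I'll feel it down.

```bash
cat > feel.py <<'E'
from mv import *
def st():
    o=arm.get_obs();return o["ee_pos"],o["wrist_force"],o
def feel(xy,q,z0,zride,zhome,b,R_=3.5,fride=9):
    """ease down from z0; when riding, spiral with a light push until it drops"""
    x,y=xy;z=z0
    while z>zhome-1.5:
        z-=1.0;arm.line_to([x,y,z],speed=25);p,f,o=st();d=f-b
        if d[2]>fride: break
    print("contact",round(z,1),p.round(2),d.round(1),o["time"])
    if p[2]<zride-3: return x,y,z,True
    pts=[(r*np.cos(a),r*np.sin(a)) for r in (.8,1.6,2.4,3.2) if r<=R_ for a in np.arange(0,2*np.pi,.8/r if r>1 else 1.05)]
    for dx,dy in pts:
        arm.line_to([xy[0]+dx,xy[1]+dy,z],speed=25);p,f,o=st();d=f-b
        if d[2]<fride*.5: 
            z-=.7;arm.line_to([xy[0]+dx,xy[1]+dy,z],speed=20);p,f,o=st();d=f-b
        elif d[2]>fride*2.2: z+=.4
        if p[2]<zride-3: break
    print("search",np.round([dx,dy,z],2),p.round(2),d.round(1),o["time"])
    x,y=xy[0]+dx,xy[1]+dy
    while p[2]<zride-1 and z>zhome-2 and d[2]<fride:
        z-=.7;arm.line_to([x,y,z],speed=20);p,f,o=st();d=f-b
    print("end",np.round([x,y,z],2),p.round(2),d.round(1),o["time"],o["opening"],o["grip_force"])
    return x,y,z,p[2]<zride-3
E
python3 - <<'E'
from feel import *
q=q_for(np.radians(91.5));b=np.array([.04,.25,-3.52])
arm.line_to([536.5,36.1,51],speed=25)
print(feel((536.5,36.1),q,51,46,40,b))
E
```

```text
contact 39.0 [536.68  36.14  39.97] [-2.8  0.4  9.4] 19.75
(536.5, 36.1, 39.0, True)
```

It dropped straight home: plate z ≈ 41 in one go. I'll hold, release, check from the matched hover, then pick the cover.

Run:
```python
from feel import *
from feat import blobs
arm.pause(.3);arm.release();arm.pause(.1)
arm.line_to([536.5,36.1,160],speed=120)
arm.move_pose([465,47,202],qdown(-np.pi/2));arm.pause(.15)
c,o=shot("wrist","w4")
roi=(243,76,403,145);g=c["img"][roi[1]:roi[3],roi[0]:roi[2]].min(2);med=np.median(g)
for b in blobs(c,o,roi,82,0,80,60): print("dark",b)
for b in blobs(c,o,roi,82,0,int(med*.86),300): print("pat",b)
print(o["ee_pos"],o["time"])
t=np.radians(186.2)
arm.move_pose([487,-300,220],q_for(t))
f=pick(487.35,-376.3,t)
np.save("fb.npy",f)
```

```text
dark (181.0, array([324.9,  92.9]), array([552.5,  38.3]), array([552.5,  38.3]), 12.9, 13.1, 153.98)
pat (4813.0, array([323.6, 110.2]), array([537.8,  39.4]), array([538.4,  38.3]), 43.4, 127.6, 1.72)
[465.07950015  46.98153605 201.74123237] 23.1333
grip 62.8173455278891 69.03118866146542 [ 487.98 -376.51   -0.89] [-0.5  2.   5.3]
held [ 0.06 -0.25 -3.43] 62.71703565010758 27.7583
```

View pics/w4.png

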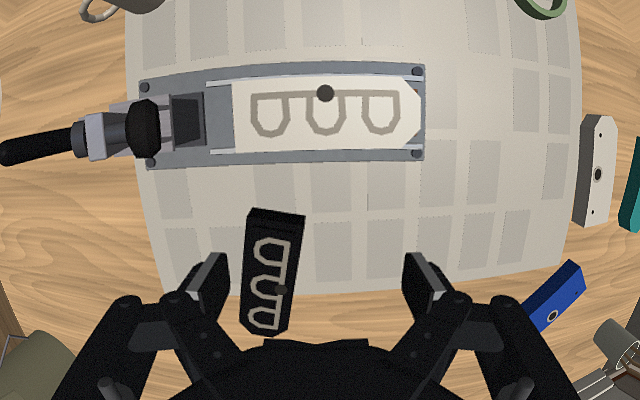

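w4 shows the middle seated, hole at (325,93) ≈ (552.5,38.3), the same as the bottom plate's. The cover is in hand, so I'll lower it.

Run:
```python
from feel import *
q=q_for(np.radians(91.55));x,y=536.3,36.1
arm.line_to([487.35,-376.3,180],speed=200)
arm.move_pose([x,y,185],q)
arm.line_to([x,y,100],speed=80);arm.pause(.15);b=F();print(b.round(2))
arm.line_to([x,y,87],speed=40)
r=feel((x,y),q,87,81,75,b);print(r)
if r[3]: arm.pause(.3)
s,_=shot("side");c,_=shot("scene");print(arm.get_obs()["grip_force"],arm.get_obs()["time"])
cv2.imwrite("pics/crop4.png",np.hstack([cv2.resize(s["img"][130:280,250:400],None,fx=2.6,fy=2.6),cv2.resize(c["img"][170:320,270:420],None,fx=2.6,fy=2.6)]))
```

```text
[-0.35 -0.23 -3.5 ]
contact 74.0 [536.5   36.16  75.07] [-2.7  0.1  9.1] 35.7417
(536.3, 36.1, 74.0, True)
69.04862880706787 36.1417
```

View pics/crop4.png

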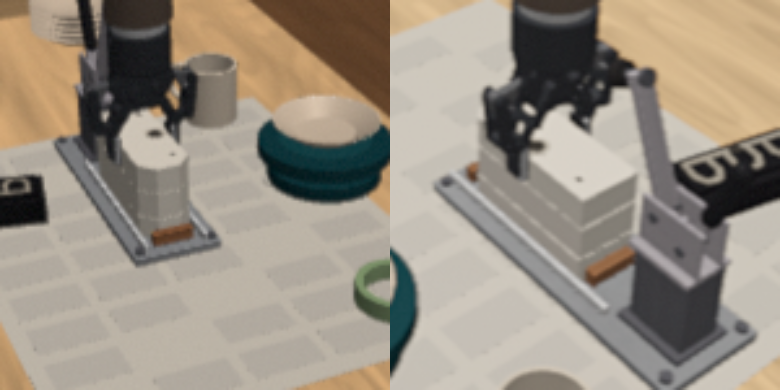

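The cover is home (TCP 75.1, so plate z ≈ 76), three plates flush with chamfers matched. Next I'll release it and throw the clamp.

```bash
cat > cl.py <<'E'
from mv import *
ph=np.radians(1.55);O=np.array([536.5,47.2])
def W(y,z): return [O[0]-y*np.sin(ph),O[1]+y*np.cos(ph),z]
def tip(th,r=78,push=0):
    return W(168+r*np.cos(th)-(9-push)*np.sin(th)-11*np.sin(th), 114+r*np.sin(th)+(9-push)*np.cos(th))
E
python3 - <<'E'
from cl import *
arm.release();arm.pause(.1)
arm.line_to([536.3,36.1,150],speed=120)
arm.line_to([536.3,36.1,290],speed=200)
arm.grab()
q=q_for(np.radians(91.55))
arm.move_pose(W(158,290),q)
arm.line_to(W(158,tip(1.25)[2]),speed=120)
b=F();print("b",b.round(2),arm.get_obs()["time"],arm.get_obs()["opening"])
for th in np.arange(1.3,.34,-.08):
    arm.line_to(tip(th,push=1.5),speed=90)
    o=arm.get_obs();d=o["wrist_force"]-b
    print(round(th,2),o["ee_pos"].round(1),d.round(1))
    if np.linalg.norm(d)>22: print("STOP");break
print(o["time"])
c,_=shot("scene");cv2.imwrite("pics/crop5.png",cv2.resize(c["img"][140:340,270:470],None,fx=2.8,fy=2.8))
E
```

```text
b [-0.45 -0.19  0.23] 40.7583 -0.38134969067284585
1.3 [531.9 219.1 191.5] [ 0.2  0.2 -1.2]
1.22 [531.6 224.9 189.6] [ 1.4  0.4 -0.1]
1.14 [531.6 231.1 188. ] [ 0.2  0.5 -0.7]
1.06 [531.2 237.6 185.3] [-0.2  0.4  0.6]
0.98 [531.1 243.6 182.6] [ 0.1  0.4 -0.6]
0.9 [531.  249.5 179.6] [ 0.3  0.3 -0.2]
0.82 [530.6 255.1 175.6] [ 0.1  1.  -0.2]
0.74 [530.5 260.5 171.6] [ 0.9  0.7 -0.7]
0.66 [530.4 265.6 167.3] [0.2 0.9 0.3]
0.58 [530.2 270.4 162.6] [ 0.  -0.1 -0.2]
0.5 [530.1 274.7 157.4] [ 1.   0.2 -0.1]
0.42 [530.  278.8 152.1] [ 1.  -0.3 -0.8]
43.8
```

View pics/crop5.png

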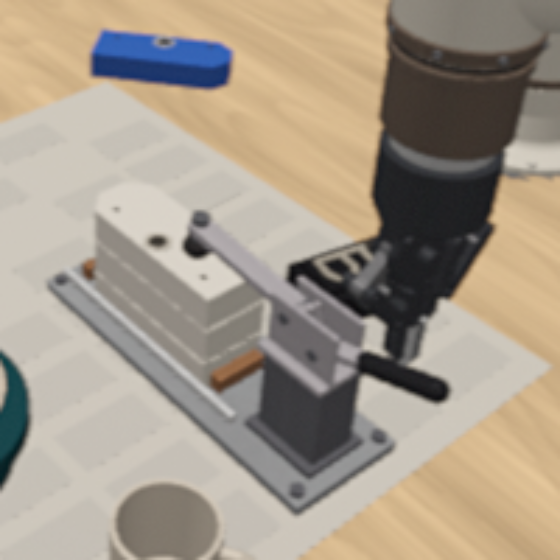

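The handle has followed and the bar is nearly down, foot at (195,245) over the cover, with the fingertip just above the grip at (405,350). I'll press on.

Run:
```python
from cl import *
b=np.array([-.45,-.19,.23])
for th in list(np.arange(.36,-.01,-.06))+[-.02,-.04,-.06]:
    arm.line_to(tip(th,push=1.5),speed=60)
    o=arm.get_obs();d=o["wrist_force"]-b
    print(round(th,2),o["ee_pos"].round(1),d.round(1))
    if np.linalg.norm(d)>25: print("STOP");break
arm.pause(.3);print(arm.get_obs()["ee_pos"].round(1),(arm.get_obs()["wrist_force"]-b).round(1),o["time"])
p=arm.get_obs()["ee_pos"];arm.line_to([p[0],p[1],p[2]+25],speed=80)
c,_=shot("scene");cv2.imwrite("pics/crop6.png",cv2.resize(c["img"][140:340,270:470],None,fx=2.8,fy=2.8))
```

```text
0.36 [530.  281.6 148.1] [ 0.6  0.7 -0.3]
0.3 [529.9 284.2 143.8] [ 1.   0.2 -0.1]
0.24 [529.8 286.6 139.3] [ 0.7 -0.4 -0.4]
0.18 [529.8 288.7 134.9] [0.2 0.5 0. ]
0.12 [529.8 290.5 130.3] [ 1.1 -0.3 -0.2]
0.06 [529.7 291.9 125.7] [ 0.5  0.4 -0.5]
0.0 [530.6 293.4 122.9] [-1.2 -0.9  5.7]
-0.02 [530.7 293.4 122.7] [-2.6 -2.5 11.3]
-0.04 [530.7 293.5 122.6] [-4.6 -3.3 17.2]
-0.06 [530.8 293.5 122.5] [-6.4 -5.3 23.6]
[530.8 293.5 122.5] [-7.2 -5.4 23.9] 46.35
```

View pics/crop6.png

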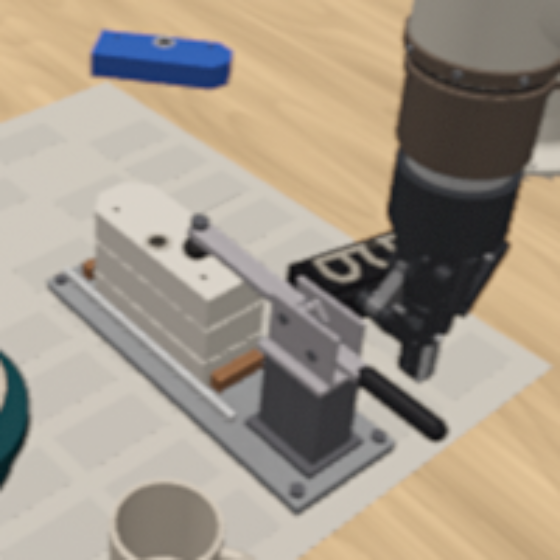

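The handle met its hard stop at tip z 122.7, where its top should be (123). I felt little spring force on the way, though, so I'll check the bar and handle against projection before handing in.

Run:
```python
from cl import *
c,_=shot("scene")
A=q2R(c["attitude"]).as_matrix();K=c["camera_matrix"]
def pr(p):
    v=A.T@(np.array(p)-c["origin"]);u=(K[0,0]*v[0]/-v[2]+K[0,2],K[1,1]*-v[1]/-v[2]+K[1,2]);return [round((u[0]-270)*2.8),round((u[1]-140)*2.8)]
for n,y,z in [("foot bottom on cover",22,108),("bar at foot",22,128),("bar tip",17,128),("bar pivot",137,128),("handle pivot",168,114),("handle end level",270,114)]: print(n,pr(W(y,z)))
for t in (.1,.2,.4): print("handle",t,pr(W(168+102*np.cos(t),114+102*np.sin(t))))
for t in (.1,.2): print("bar",t,pr(W(137-115*np.cos(t),128+115*np.sin(t))))
```

```text
foot bottom on cover [197, 253]
bar at foot [198, 234]
bar tip [194, 231]
bar pivot [299, 309]
handle pivot [327, 346]
handle end level [435, 429]
handle 0.1 [437, 418]
handle 0.2 [438, 406]
handle 0.4 [435, 380]
bar 0.1 [199, 223]
bar 0.2 [201, 213]
```

The handle end (440,432) and bar both match the locked, level projection. I'll move clear and hand in.

Run:
```python
from cl import *
p=arm.get_obs()["ee_pos"];arm.line_to([p[0],p[1],260],speed=120);arm.pause(.3)
print(arm.get_obs()["time"],arm.finish_job())
```

```text
the job is handed in; nothing more can be done
48.6667 None
```

I closed the mould and handed the job in at 48.7 s of the 72 s allowed: both plates were eased home in the hand, the clamp handle is at its hard stop, and I never touched the dish, tape or mug; no verdict came back.

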